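# Corner-load check of a spring bench scale

### The arm

A 6-joint arm with a two-finger parallel gripper is mounted at the origin on the work surface. World frame = base frame: x ahead of the robot, y to its left, z up, the work surface at z = 0. Lengths are in m, angles in degrees, forces in N, time in s.
With the tool pointing down it reaches from about 0.3 to 0.875 m from the base axis. Payload 6.4 kg.
Tool frame: the origin (TCP) lies at the very end of the fingers, on their centre line; the grasp point (between the pads) lies 19 mm behind it; x points along the fingers, y is the direction in which the jaws open and shut, and the axes are right-handed (so a half turn about x gives the same grasp; the last joint's range is limited). The gripper opens to 88 mm and grips with 3 to 60 N. Pads are 18 mm wide; open, the fingers measure 123 mm over their backs; the gripper's body (75 mm by 187 mm) begins 45 mm behind the grasp point.
Start: joints at [-85.445, 10.359, 92.074, -0, 77.567, -11.82], TCP at [0.162, -0.552, 0.239] pointing down, gripper open.
Joint ranges: [-171.53, 171.53], [-51.25, 118.39], [17.06, 147.69], [-65.23, 245.23], [0, 150.52], [-178.68, 178.68]. Speed limits (degrees/s): [147.25, 147.25, 172.46, 180, 180, 180].

### API

Orientations are given as a 3x3 rotation matrix whose columns are the frame's x, y, z axes.
In Python, from plant import r, eyes gives the robot as it stands.
- The arm moves only by the tool drive_tool, never from a script. Its argument "increments" is a list of rows, each a list of 3 entries, a list of its own where there are three numbers: the finger opening in mm, from 0 to 88.1, then the shift along the tool's x, y, z in mm, then the turn about the tool's x in rad. A call has 1 to 10 rows; each row is the pose to reach, as a shift and turn from the pose commanded when the call began, along the tool's axes at that moment; what a row does not reach only later rows make up. A row lasts 1/12 s, in which the tool goes at most 41.7 mm and 7.16 degrees, less where a joint would pass 70% of its speed; a pose out of reach is approached as far as the arm can. A call with a gripper value outside its range is refused whole. The fingers move at their own pace and stop on an object; the grip force is fixed at half the most. Time passes only in rows, so rows that repeat a pose let the fingers close. It gives the time, the measured TCP pose, the force and the opening at its end, in the units of the state.
- r.sense(): the state, without advancing time (a new reading comes with each control period).
- eyes.read_camera(name): name is "scene" or "top" or "wrist"; returns a dict with "img" (480x640x3 uint8, blue, green, red), "vfov" (degrees; the focal length in pixels is half the picture's height over the tangent of half this angle, whatever the lens; pixels are square), "cx", "cy" (the principal point, pixels), "camera_from_world" (4x4, takes a point from world to camera coordinates); the wrist camera has in their place "hand_eye" (4x4, takes a point from camera to tool coordinates, whose origin is the TCP and whose axes are the tool frame's). Camera axes: x right, y up, looking along -z (the intrinsics and any distortion apply to the point x, -y, -z); pixel columns grow to the right and rows downward; lengths in m; the calibration is good to about 2 mm. A picture is of the moment at which its call begins: read the wrist's pose just before it. There is no depth.
- r.hand_in(): hands the job in, once; it reports no verdict.
The state is a dict: "t": time; "joint_positions": joint angles; "joint_vel": joint speeds; "joint_torque": joint torques, N m; "eef_pos": TCP position; "tcp_rot": TCP orientation; "contact_force": force on the tool from outside, world axes, zero at the start; "ft_torque": the same for the moment, N m; "gripper_width": finger opening in m.
Only numpy, scipy, OpenCV 4.12 (cv2) and the standard library are available. Lean on these libraries where they do the work, as an engineer would, in place of code of your own. Each camera call takes 0.05 s, during which the arm holds its last target. There are 200 camera calls.

### The job

Do the corner-load check on the bench scale: press down with the fingertips on the rubber corner pad at the dial side, on the left as one faces the dial, until the pointer stands at the clip on the dial's rim, hold it there for about a second without running well past the clip, then ease off until the fingers are clear of the platform and the pointer is back at zero. Then do the same on the diagonally opposite pad, at the rear right. Only press: lift nothing, never let the platform snap up, and leave the scale, the check weight and everything else standing where they are.

Things in the scene. Friction and masses are not known exactly. Their poses are not given: they have to be found in the camera images.
- scale: grey spring bench scale, 230 x 343 mm, case 135 mm high, 5 kg, loose on rubber feet. Origin at the table below the platform's centre; x points to the dial side, a raked front with a 168 mm round white dial. As one faces the dial, left is -y, right is +y. On top an X-shaped platform (pan taken off) with a black rubber pad on each of its 4 arms; the pad tops are 55 mm above the case top
- pad_dial_left: first pad to press: rubber pad, 32 mm diameter, 10 mm thick, at the dial side, left as one faces the dial; origin at the centre of its top face, z up; at (78, -78, 190) mm in the scale's frame with the pointer at zero
- pad_rear_right: second pad to press: the same, diagonally opposite, away from the dial, right as one faces the dial; origin at the centre of its top face; at (-78, 78, 190) mm in the scale's frame with the pointer at zero
- platform (a joint): how far the platform is pressed down, m, 0 at rest to 0.030 at the stop. It moves straight down without tilting, wherever it is pressed; 1 N to start it, then 6.5 N for each 10 mm; it springs back by itself
- pointer (a joint): the dial pointer's angle, rad: 0 at the zero mark (75 degrees left of the dial's top), growing clockwise as one faces the dial, 87.3 rad for each metre of platform travel, 2.62 at full scale. The pointer is black, 70 mm long, under a clear cover
- clip (a joint): angle of the target clip on the dial, on the same scale as the pointer: the pointer stands at the middle of the clip when the two values are equal. It differs from day to day, 0.87 to 1.92 rad (10 to 22 mm of platform travel, 7.5 to 15.3 N), and stays put
- pointer_tip (a point): tip of the pointer, 70 mm from the dial's axis
- clip_mid (a point): the point where the pointer tip should stand, at the middle of the target clip's width, 70 mm from the dial's axis. The clip is a small dark steel plate with a round stud, 22 mm along the rim, 26 mm deep. z points outward from the dial's centre, y along the rim in the pointer's direction of travel, x out of the dial
- weight: brass check weight with a knob, 50 mm diameter, 76 mm tall; origin at the centre of its underside. To be left alone
- scoop: steel bean scoop with a wooden handle, 200 mm long, 75 mm wide, 48 mm tall; origin on its underside. To be left alone
- tin: closed aluminium sample tin, 72 mm diameter, 105 mm tall; origin at the centre of its underside. To be left alone
- pan: the scale's own shallow round steel pan, taken off and standing on the table, 200 mm wide, 45 mm tall; origin at the centre of its underside. To be left alone
- mug: white mug with a handle, 76 mm diameter, 75 mm tall, on a steel tray; origin at the centre of its underside. To be left alone
- spoon: steel cupping spoon, 170 mm long, lying on a steel tray; origin on its underside. To be left alone

How it is judged (in metres and radians):
On the way, in this order (a step that is already met when the one before it is completed fails the run):
1. the dial-side left pad is pressed by the fingers and the pointer stands at the clip (y of pointer_tip in the frame of clip_mid between -0.0105 and 0.0105 m and contact force between the fingers and pad_dial_left above 3 N), for 0.7 s.
2. the fingers are off the platform and the pointer is back at zero (value of joint pointer below 0.06 rad and contact force between the fingers and platform below 0.05 N), for 0.2 s.
3. the rear right pad is pressed by the fingers and the pointer stands at the clip (y of pointer_tip in the frame of clip_mid between -0.0105 and 0.0105 m and contact force between the fingers and pad_rear_right above 3 N), for 0.7 s.
At the end, for the whole second after the job is handed in: Each of the two pads was pressed in turn with the pointer tip within 10.5 mm of the clip's middle for 0.7 s, back at zero between; now the pointer is at zero (below 0.06 rad), the scale within 12 mm and all else within 20 mm of where it started (value of joint pointer below 0.06 rad and distance of scale from where it was at the start of the episode below 0.012 m and distance of each of weight, scoop, tin, pan, mug, spoon from where it was at the start of the episode below 0.02 m); the robot touches nothing.
It fails at once if the pointer runs well past the clip (its tip more than 22 mm past the middle) (y of pointer_tip in the frame of clip_mid above 0.022 m).
It fails at once if the platform snaps up (faster than 0.22 m/s) (velocity of joint platform below -0.22 m/s).
It fails at once if a pad is struck or squeezed (over 32 N) (contact force between the fingers and pad_dial_left above 32 N or contact force between the fingers and pad_rear_right above 32 N).
It fails at once if the scale is lifted, tipped or pushed out of place (distance of scale from where it was at the start of the episode above 0.012 m or angle between scale's own z axis and vertical above 0.05 rad).
It fails at once if a bystander is lifted or displaced (distance of any of weight, scoop, tin, pan, mug, spoon from where it was at the start of the episode above 0.02 m).
It also fails if it takes over 51 s, if anything falls off the work surface, if the arm or the gripper's body presses on something with over 40 N, if the wrist force passes 120 N, or if a joint passes its speed limit or range.

## Working session

There is one attempt and no reset: what is moved stays moved. The work goes in short steps, Python scripts to look and compute and a tool call to move; the robot and the scene stay as the last step left them, time stands still between calls to the robot, and variables do not carry over. Pictures are saved under pics/ and viewed, on a budget of 10 in all, crops included, one or two more only if the job needs it, and the job is handed in when it is done.

Besides the shell and the picture viewer there is one more tool, called after ">>>" in YAML: its name, and indented under it one key for each argument. drive_tool: Moves the arm, as the interface text tells. Its arguments: {"type":"object","properties":{"increments":{"type":"array"}},"required":["increments"]}

```bash
mkdir -p pics; ls; python3 - <<'E'
from plant import r, eyes
import cv2
s=r.sense();print(s)
for n in("scene","top"):
    c=eyes.read_camera(n);cv2.imwrite(f"pics/{n}0.png",c["img"]);print({k:v for k,v in c.items() if k!="img"})
E
```

```text
pics
{'t': 0.0, 'joint_positions': array([-8.54443084e+01,  1.04021066e+01,  9.21312648e+01, -1.93321752e-03,
        7.75670672e+01, -1.18209237e+01]), 'joint_vel': array([ 0.15207434, -0.01984088,  0.13205779, -0.08227207, -0.05321072,
        0.02724564]), 'joint_torque': array([ 3.21098989e-03, -4.33865154e+01, -3.41839743e+01,  7.05492077e-02,
        3.85216868e-02, -1.47275769e-04]), 'eef_pos': array([ 0.16207669, -0.55112627,  0.23781135]), 'tcp_rot': array([[-1.72081691e-04,  2.81956748e-01, -9.59427101e-01],
       [ 1.74482758e-03, -9.59425570e-01, -2.81956611e-01],
       [-9.99998463e-01, -1.72255444e-03, -3.26866335e-04]]), 'contact_force': array([ 0.53210355, -0.94160221, -0.55908378]), 'ft_torque': array([-0.02175706, -0.06361967, -0.04241263]), 'gripper_width': 0.08809250727443159}
{'vfov': 56.46767341652658, 'cx': 319.5248792629875, 'cy': 240.46402025687496, 'camera_from_world': array([[ 0.10351655,  0.99454151,  0.01309615, -0.05273293],
       [-0.59040558,  0.0508453 ,  0.80550358,  0.23054111],
       [ 0.80044087, -0.09111499,  0.59244618, -1.7817601 ],
       [ 0.        ,  0.        ,  0.        ,  1.        ]])}
{'vfov': 47.753796266251896, 'cx': 316.12516747779824, 'cy': 245.19431463829872, 'camera_from_world': array([[ 0.09821585, -0.9951603 , -0.0031018 , -0.04706205],
       [ 0.97418118,  0.09550773,  0.20457102, -0.57939314],
       [-0.20328471, -0.02311383,  0.97884681, -1.57795693],
       [ 0.        ,  0.        ,  0.        ,  1.        ]])}
```

View pics/scene0.png

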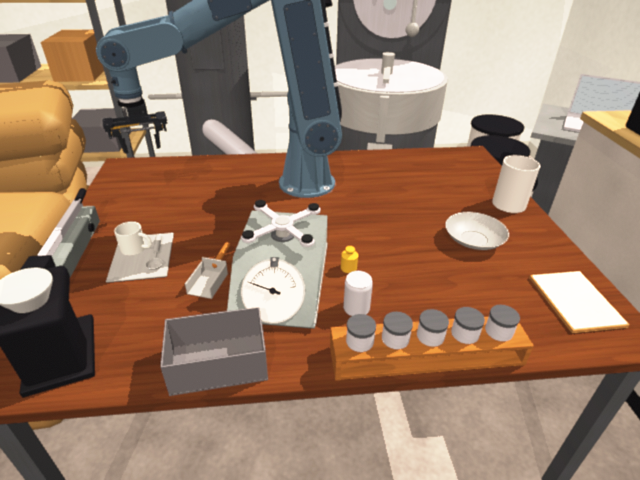

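View pics/top0.png

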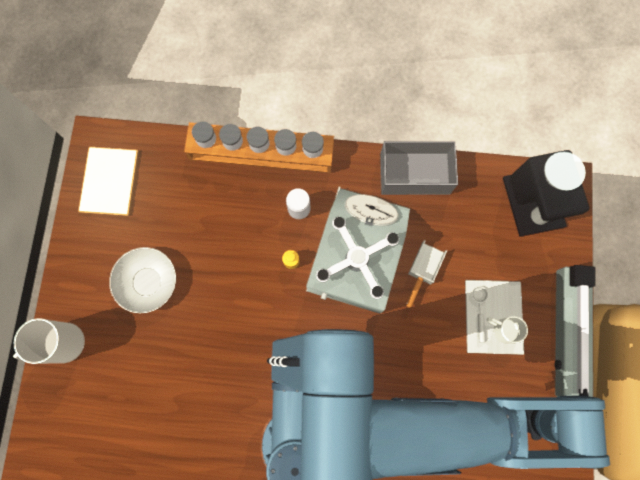

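The scene view has the dial facing the camera at (273,290), with the clip probably at (274,262) and the pads at (248,236), (307,239), (261,208) and (314,210). In the top view the pads are at (339,222), (393,238), (323,274) and (377,292). The dial-left pad is top (393,238) and the rear-right pad is top (323,274).

```bash
cat > h.py <<'E'
import numpy as np, cv2
def ray(c,p):
    f=240/np.tan(np.radians(c["vfov"]/2)); T=c["camera_from_world"]
    d=T[:3,:3].T@np.array([(p[0]-c["cx"])/f,-(p[1]-c["cy"])/f,-1]); return -T[:3,:3].T@T[:3,3],d
def plane(c,p,z):
    o,d=ray(c,p); return o+d*(z-o[2])/d[2]
def proj(c,P):
    f=240/np.tan(np.radians(c["vfov"]/2)); q=c["camera_from_world"]@np.append(P,1)
    return np.array([c["cx"]-f*q[0]/q[2], c["cy"]+f*q[1]/q[2]])
def tri(rs):
    A=0;b=0
    for o,d in rs:
        d=d/np.linalg.norm(d);M=np.eye(3)-np.outer(d,d);A=A+M;b=b+M@o
    return np.linalg.solve(A,b)
def dark(img,p,rad=9,th=75):
    m=(img.max(2)<th).astype(np.uint8);n,l,s,ce=cv2.connectedComponentsWithStats(m)
    k=[i for i in range(1,n) if s[i,4]>15 and np.hypot(*(ce[i]-p))<rad]
    k=min(k,key=lambda i:np.hypot(*(ce[i]-p)));return ce[k],s[k]
E
python3 - <<'E'
from plant import r, eyes
from h import *
S=eyes.read_camera("scene");T=eyes.read_camera("top")
for n,a,b in(("DL",(248,237),(393,238)),("DR",(307,239),(339,222)),("RL",(261,208),(377,292)),("RR",(314,210),(323,274))):
    ca,sa=dark(S["img"],a);cb,sb=dark(T["img"],b)
    print(n,ca,sa[2:],cb,sb[2:],"tri",tri([ray(S,ca),ray(T,cb)]).round(4),"plane",plane(S,ca,.187).round(4),plane(T,cb,.188).round(4))
i=cv2.resize(S["img"][195:335,215:345],None,fx=4,fy=4,interpolation=cv2.INTER_CUBIC)
j=cv2.resize(T["img"][180:320,295:425],None,fx=4,fy=4,interpolation=cv2.INTER_CUBIC)[:, :270]
cv2.imwrite("pics/dial.png",i)
E
```

```text
DL [247.33823529 234.10294118] [11  8 68] [392.51612903 237.70967742] [10  9 62] tri [ 0.5972 -0.2028  0.1851] plane [ 0.5999 -0.2023  0.187 ] [ 0.5966 -0.2029  0.188 ]
DR [306.59090909 238.3030303 ] [10  8 66] [338.86206897 221.48275862] [ 9  8 58] tri [ 0.6292 -0.0494  0.1851] plane [ 0.6319 -0.049   0.187 ] [ 0.6284 -0.0499  0.188 ]
RL [259.76666667 202.95      ] [11  7 60] [377.05970149 291.        ] [ 9  9 67] tri [ 0.444  -0.171   0.1856] plane [ 0.4464 -0.1704  0.187 ] [ 0.4437 -0.1712  0.188 ]
RR [313.09803922 206.49019608] [10  6 51] [322.63492063 274.22222222] [ 9  9 63] tri [ 0.4757 -0.0183  0.1853] plane [ 0.4785 -0.0178  0.187 ] [ 0.4752 -0.019   0.188 ]
```

View pics/dial.png

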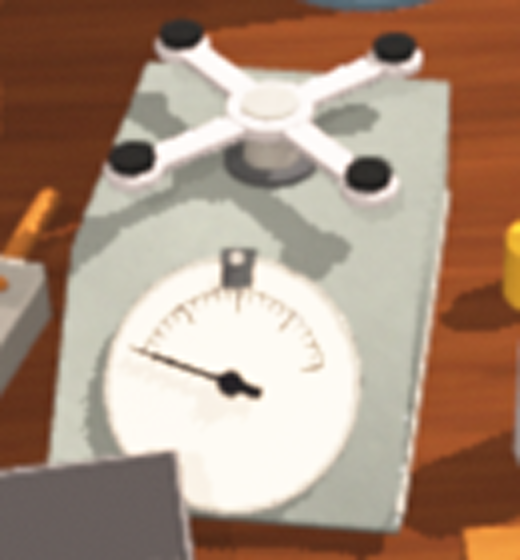

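The pads check out: the triangulated spacing is 156.6 mm (nominal 156) and the height is about 0.185–0.19. The crop shows the dial centre at (232,384), the pointer at zero at (133,348), and the clip near the dial's top at (237,268). That puts the clip at about 1.29 rad, or 14.7 mm of travel and 10.5 N. DL is at (0.597,-0.203) and RR at (0.476,-0.018). I'll close the fingers and move above DL.

>>> drive_tool:
  increments:
    - [0,[0,-8,-20],0]
    - [0,[0,-20,-49],0]
    - [0,[0,-33,-80],0]
    - [0,[0,-46,-112],0]
    - [0,[0,-59,-144],0]
    - [0,[0,-72,-176],0]
    - [0,[0,-85,-208],0]
    - [0,[0,-98,-240],0]
    - [0,[0,-108,-264],0]
    - [0,[0,-115,-280],0]

```text
t: 1.03
eef_pos: [0.4001, -0.3603, 0.2386]
tcp_rot: [[0.0, 0.284, -0.959], [0.001, -0.959, -0.284], [-1.0, -0.0, -0.0]]
contact_force: [0.3, -0.2, -0.7]
gripper_width: 0.0235
```

```bash
cat > st.py <<'E'
from plant import r, eyes
import numpy as np,sys
s=r.sense();R=s["tcp_rot"]
for g in((.597,-.203,.195),(.4755,-.0185,.195)):
    print("shift mm",(R.T@(np.array(g)-s["eef_pos"])*1e3).round(1))
print(s["t"],s["eef_pos"].round(4),s["contact_force"].round(2),s["gripper_width"])
E
python3 st.py
```

```text
shift mm [  43.8  -95.  -233.4]
shift mm [  43.8 -306.4 -169.3]
1.0333 [ 0.4001 -0.3603  0.2386] [ 0.34 -0.15 -0.68] 0.023470499322887972
```

>>> drive_tool:
  increments:
    - [0,[0,-8,-20],0]
    - [0,[0,-20,-50],0]
    - [0,[0,-33,-81],0]
    - [0,[0,-46,-113],0]
    - [0,[0,-59,-145],0]
    - [0,[0,-72,-177],0]
    - [0,[0,-83,-205],0]
    - [0,[0,-91,-224],0]
    - [0,[0,-95,-233],0]
    - [0,[0,-95,-233],0]

```text
t: 1.87
eef_pos: [0.596, -0.204, 0.2382]
tcp_rot: [[-0.0, 0.284, -0.959], [0.001, -0.959, -0.284], [-1.0, -0.001, 0.0]]
contact_force: [-0.2, -0.1, -0.2]
gripper_width: 0.0002
```

```bash
python3 st.py; python3 - <<'E'
from plant import r, eyes
from h import *
S=eyes.read_camera("scene");p=r.sense()["eef_pos"];print(proj(S,p),proj(S,[.597,-.203,.19]))
T=eyes.read_camera("top");
a=cv2.resize(S["img"][180:330,210:350],None,fx=4,fy=4,interpolation=cv2.INTER_CUBIC)
cv2.imwrite("pics/a.png",a)
E
```

```text
shift mm [43.2 -0.7 -1.3]
shift mm [  43.4 -212.1   62.8]
1.8667 [ 0.596  -0.204   0.2382] [-0.23 -0.08 -0.23] 0.00023721792165198971
[244.58992865 216.78361046] [246.98795817 232.53984573]
```

View pics/a.png

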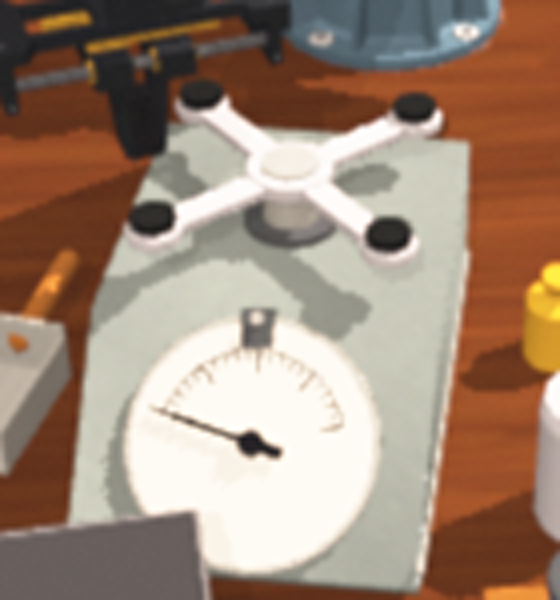

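The closed tip, at crop (142,155), sits above the DL pad where the projection puts it, and the dial is fully in view. Now I'll descend.

>>> drive_tool:
  increments:
    - [0,[8,-0.7,-1.3],0]
    - [0,[20,-0.7,-1.3],0]
    - [0,[30,-0.7,-1.3],0]
    - [0,[37,-0.7,-1.3],0]
    - [0,[42,-0.7,-1.3],0]
    - [0,[46,-0.7,-1.3],0]
    - [0,[49,-0.7,-1.3],0]
    - [0,[52,-0.7,-1.3],0]
    - [0,[55,-0.7,-1.3],0]
    - [0,[55,-0.7,-1.3],0]

```text
t: 2.8
eef_pos: [0.5961, -0.2047, 0.1839]
tcp_rot: [[-0.0, 0.282, -0.959], [-0.0, -0.959, -0.282], [-1.0, 0.0, 0.0]]
contact_force: [-3.6, 0.6, 4.8]
gripper_width: 0.0004
```

```bash
python3 st.py
```

```text
shift mm [-11.1  -1.3  -1.3]
shift mm [ -11.2 -212.6   63.2]
2.8 [ 0.5961 -0.2047  0.1839] [-3.61  0.59  4.83] 0.0003991635024691211
```

>>> drive_tool:
  increments:
    - [0,[2,0,0],0]
    - [0,[4,0,0],0]
    - [0,[6,0,0],0]
    - [0,[7.5,0,0],0]
    - [0,[8.5,0,0],0]
    - [0,[8.5,0,0],0]
    - [0,[8.5,0,0],0]

```text
t: 3.38
eef_pos: [0.5963, -0.2047, 0.1769]
tcp_rot: [[0.001, 0.282, -0.959], [-0.001, -0.959, -0.282], [-1.0, 0.001, -0.0]]
contact_force: [-5.2, 1.5, 10.2]
gripper_width: 0.0003
```

```bash
python3 st.py; python3 - <<'E'
from plant import r, eyes
from h import *
S=eyes.read_camera("scene")
a=cv2.resize(S["img"][180:330,210:350],None,fx=4,fy=4,interpolation=cv2.INTER_CUBIC)
cv2.imwrite("pics/b.png",a)
E
```

```text
shift mm [-18.1  -1.4  -1.2]
shift mm [ -18.3 -212.7   63.3]
3.3833 [ 0.5963 -0.2047  0.1769] [-5.18  1.5  10.23] 0.0002830833306081553
```

View pics/b.png

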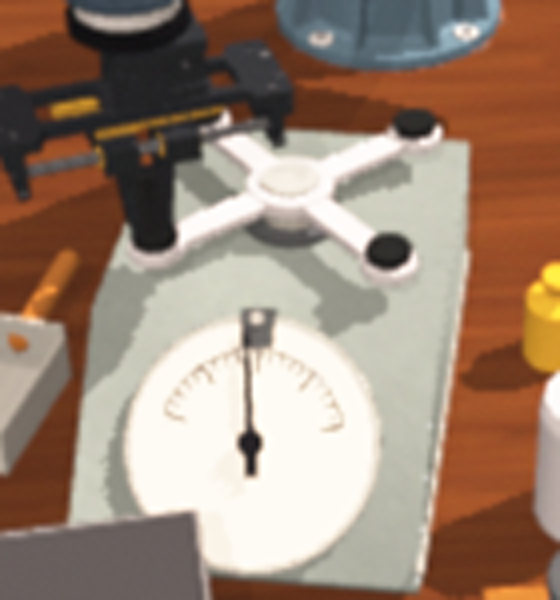

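The pointer tip is at (248,345) and the clip's middle is at about (257,340). At 1.5 px/mm that is about 6 mm short, or 1 mm of travel. I'll press 1.2 mm more and hold.

>>> drive_tool:
  increments:
    - [0,[0.6,0,0],0]
    - [0,[1.2,0,0],0]
    - [0,[1.2,0,0],0]
    - [0,[1.2,0,0],0]
    - [0,[1.2,0,0],0]
    - [0,[1.2,0,0],0]
    - [0,[1.2,0,0],0]
    - [0,[1.2,0,0],0]
    - [0,[1.2,0,0],0]
    - [0,[1.2,0,0],0]

```text
t: 4.27
eef_pos: [0.5963, -0.2047, 0.1759]
tcp_rot: [[0.001, 0.282, -0.959], [-0.001, -0.959, -0.282], [-1.0, 0.001, -0.0]]
contact_force: [-5.9, 2.7, 10.8]
gripper_width: 0.0005
```

```bash
python3 st.py; python3 - <<'E'
from plant import r, eyes
from h import *
S=eyes.read_camera("scene")
a=cv2.resize(S["img"][250:310,235:310],None,fx=8,fy=8,interpolation=cv2.INTER_CUBIC)
cv2.imwrite("pics/c.png",a)
E
```

```text
shift mm [-19.1  -1.4  -1.2]
shift mm [ -19.3 -212.7   63.3]
4.2667 [ 0.5963 -0.2047  0.1759] [-5.9   2.68 10.76] 0.0004932288361044984
```

View pics/c.png

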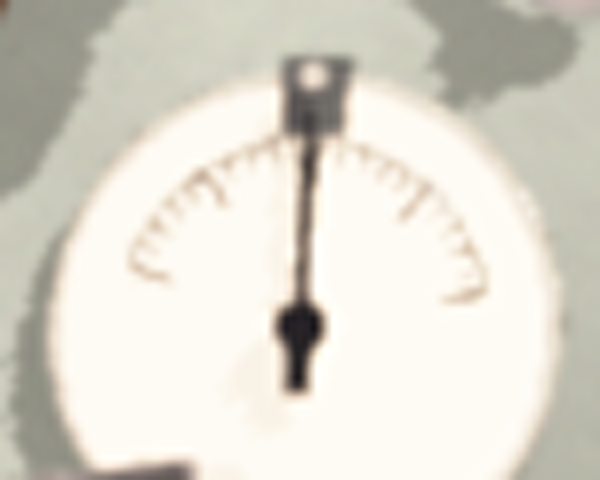

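The pointer tip at (311,130) is against the clip's middle at (314,130), within about 1 mm. I'll hold briefly, then ease off slowly.

>>> drive_tool:
  increments:
    - [0,[0,0,0],0]
    - [0,[0,0,0],0]
    - [0,[0,0,0],0]
    - [0,[0,0,0],0]
    - [0,[-1.5,0,0],0]
    - [0,[-3.5,0,0],0]
    - [0,[-5.5,0,0],0]
    - [0,[-7.5,0,0],0]
    - [0,[-9.5,0,0],0]
    - [0,[-11.5,0,0],0]

```text
t: 5.15
eef_pos: [0.5963, -0.2047, 0.1864]
tcp_rot: [[0.001, 0.282, -0.959], [-0.001, -0.959, -0.282], [-1.0, 0.001, -0.0]]
contact_force: [-2.8, 0.3, 3.8]
gripper_width: 0.0002
```

>>> drive_tool:
  increments:
    - [0,[-2,0,0],0]
    - [0,[-4,0,0],0]
    - [0,[-6,0,0],0]
    - [0,[-9,0,0],0]
    - [0,[-14,0,0],0]
    - [0,[-21,0,0],0]
    - [0,[-29,0,0],0]
    - [0,[-35,0,0],0]
    - [0,[-38,0,0],0]
    - [0,[-38,0,0],0]

```text
t: 5.98
eef_pos: [0.5968, -0.2049, 0.225]
tcp_rot: [[0.002, 0.282, -0.959], [-0.001, -0.959, -0.282], [-1.0, 0.002, -0.002]]
contact_force: [0.2, 1.0, 0.0]
gripper_width: 0.0004
```

```bash
python3 st.py;  python3 - <<'E'
from plant import r, eyes
from h import *
S=eyes.read_camera("scene");T=eyes.read_camera("top")
for n,a,b in(("DL",(248,235),(393,238)),("DR",(307,239),(339,222)),("RR",(314,207),(323,274))):
  for c,p in((S,a),(T,b)):
    try: print(n,dark(c["img"],p)[0])
    except Exception as e: print(n,"hidden")
d0=cv2.imread("pics/scene0.png");g=np.abs(S["img"][255:330,235:310].astype(int)-d0[255:330,235:310]).max(2)
print("dial px changed",(g>60).sum())
E
```

```text
shift mm [30.  -1.8 -0.7]
shift mm [  29.6 -213.    63.9]
5.9833 [ 0.5968 -0.2049  0.225 ] [0.21 0.96 0.02] 0.0003675512864931482
DL [247.37313433 234.14925373]
DL [393.16709512 231.66838046]
DR [306.59090909 238.3030303 ]
DR [338.828125 221.78125 ]
RR [313.         206.48076923]
RR [322.58823529 274.32352941]
dial px changed 0
```

The pointer is back at zero with the dial unchanged, and the scale hasn't moved. Now across to RR.

>>> drive_tool:
  increments:
    - [0,[0,-12,4],0]
    - [0,[0,-35,10],0]
    - [0,[0,-63,19],0]
    - [0,[0,-93,28],0]
    - [0,[0,-123,37],0]
    - [0,[0,-153,46],0]
    - [0,[0,-180,54],0]
    - [0,[0,-201,60],0]
    - [0,[0,-213,64],0]
    - [0,[0,-213,64],0]

```text
t: 6.92
eef_pos: [0.4735, -0.0165, 0.2233]
tcp_rot: [[-0.001, 0.284, -0.959], [0.001, -0.959, -0.284], [-1.0, -0.001, 0.001]]
contact_force: [0.8, 0.2, 0.4]
gripper_width: 0.0003
```

```bash
python3 st.py; python3 - <<'E'
from plant import r, eyes
from h import *
S=eyes.read_camera("scene")
a=cv2.resize(S["img"][160:320,210:370],None,fx=3.7,fy=3.7,interpolation=cv2.INTER_CUBIC)
cv2.imwrite("pics/d.png",a)
E
```

```text
shift mm [ 28.1 213.9 -65.5]
shift mm [28.3  2.5 -1.4]
6.9167 [ 0.4735 -0.0165  0.2233] [0.84 0.23 0.41] 0.0002604830271568905
```

View pics/d.png

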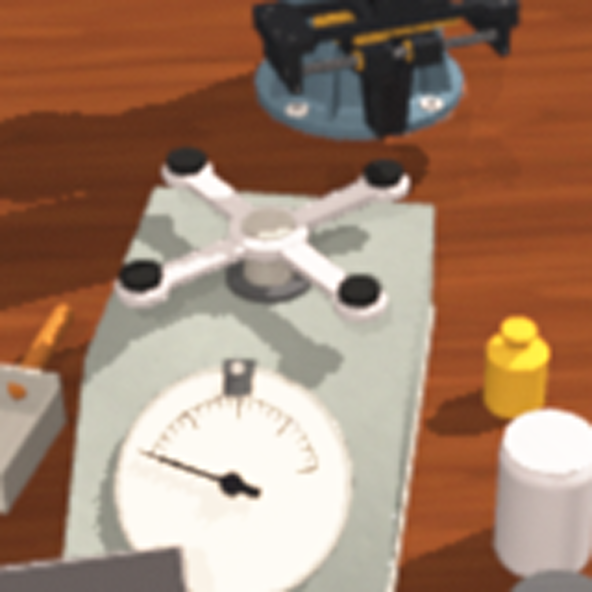

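The tip at (388,130) is above the RR pad at (382,172), and the pointer is at zero. I'll correct sideways by 2 mm and descend.

>>> drive_tool:
  increments:
    - [0,[6,2.5,-1.4],0]
    - [0,[14,2.5,-1.4],0]
    - [0,[21,2.5,-1.4],0]
    - [0,[26,2.5,-1.4],0]
    - [0,[29,2.5,-1.4],0]
    - [0,[32,2.5,-1.4],0]
    - [0,[35,2.5,-1.4],0]
    - [0,[38,2.5,-1.4],0]
    - [0,[40,2.5,-1.4],0]
    - [0,[40,2.5,-1.4],0]

```text
t: 7.8
eef_pos: [0.4767, -0.0205, 0.1836]
tcp_rot: [[-0.0, 0.282, -0.959], [-0.001, -0.959, -0.282], [-1.0, 0.001, 0.0]]
contact_force: [-3.5, -1.5, 5.1]
gripper_width: 0.0005
```

```bash
python3 st.py
```

```text
shift mm [-11.3 209.1 -63.9]
shift mm [-11.4  -2.2   0.6]
7.8 [ 0.4767 -0.0205  0.1836] [-3.49 -1.52  5.1 ] 0.0004542115968126966
```

Target z is 0.1759 and 10.8 N: 8.5 mm more (about 1 mm sag as before), then check.

>>> drive_tool:
  increments:
    - [0,[2,0,0],0]
    - [0,[4,0,0],0]
    - [0,[6,0,0],0]
    - [0,[7.5,0,0],0]
    - [0,[8.5,0,0],0]
    - [0,[8.8,0,0],0]
    - [0,[8.8,0,0],0]
    - [0,[8.8,0,0],0]

```text
t: 8.47
eef_pos: [0.4768, -0.0205, 0.1759]
tcp_rot: [[0.0, 0.282, -0.959], [-0.001, -0.959, -0.282], [-1.0, 0.001, -0.0]]
contact_force: [-6.1, -0.5, 9.7]
gripper_width: 0.0006
```

```bash
python3 st.py; python3 - <<'E'
from plant import r, eyes
from h import *
S=eyes.read_camera("scene")
a=cv2.resize(S["img"][250:310,235:310],None,fx=8,fy=8,interpolation=cv2.INTER_CUBIC)
cv2.imwrite("pics/e.png",a)
E
```

```text
shift mm [-18.9 209.1 -63.8]
shift mm [-19.1  -2.2   0.7]
8.4667 [ 0.4768 -0.0205  0.1759] [-6.07 -0.53  9.69] 0.000583071135739361
```

View pics/e.png

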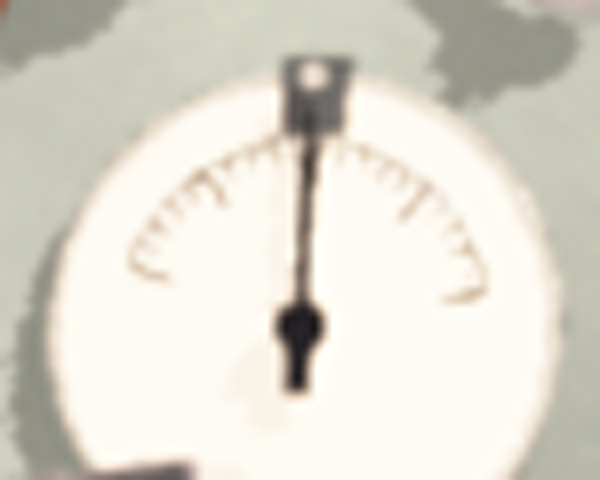

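The pointer tip is at the clip's middle again, at (311,130) against (314,130). I'll hold for a second, then ease off.

>>> drive_tool:
  increments:
    - [0,[0,0,0],0]
    - [0,[0,0,0],0]
    - [0,[0,0,0],0]
    - [0,[0,0,0],0]
    - [0,[0,0,0],0]
    - [0,[0,0,0],0]
    - [0,[0,0,0],0]
    - [0,[0,0,0],0]
    - [0,[0,0,0],0]
    - [0,[0,0,0],0]

```text
t: 9.35
eef_pos: [0.4768, -0.0204, 0.1759]
tcp_rot: [[0.0, 0.282, -0.959], [-0.001, -0.959, -0.282], [-1.0, 0.001, -0.0]]
contact_force: [-6.0, -1.0, 9.2]
gripper_width: 0.001
```

>>> drive_tool:
  increments:
    - [0,[0,0,0],0]
    - [0,[0,0,0],0]
    - [0,[0,0,0],0]
    - [0,[0,0,0],0]
    - [0,[-1.5,0,0],0]
    - [0,[-3.5,0,0],0]
    - [0,[-5.5,0,0],0]
    - [0,[-7.5,0,0],0]
    - [0,[-9.5,0,0],0]
    - [0,[-11.5,0,0],0]

```text
t: 10.18
eef_pos: [0.4768, -0.0204, 0.1868]
tcp_rot: [[0.0, 0.282, -0.959], [-0.001, -0.959, -0.282], [-1.0, 0.001, -0.0]]
contact_force: [-2.2, -2.4, 3.4]
gripper_width: 0.0003
```

>>> drive_tool:
  increments:
    - [0,[-2,0,0],0]
    - [0,[-4,0,0],0]
    - [0,[-6,0,0],0]
    - [0,[-9,0,0],0]
    - [0,[-14,0,0],0]
    - [0,[-21,0,0],0]
    - [0,[-29,0,0],0]
    - [0,[-37,0,0],0]
    - [0,[-42,0,0],0]
    - [0,[-42,0,0],0]

```text
t: 11.02
eef_pos: [0.4777, -0.0205, 0.23]
tcp_rot: [[0.003, 0.282, -0.959], [-0.001, -0.959, -0.282], [-1.0, 0.002, -0.002]]
contact_force: [0.3, 0.8, -1.0]
gripper_width: 0.0003
```

```bash
python3 st.py;  python3 - <<'E'
from plant import r, eyes
from h import *
S=eyes.read_camera("scene")
for n,a in(("DL",(248,235)),("DR",(307,239)),("RR",(314,207))): print(n,dark(S["img"],a)[0])
d0=cv2.imread("pics/scene0.png");g=np.abs(S["img"].astype(int)-d0).max(2)>60
print("dial",g[255:330,235:310].sum(),"rest of table below pads",g[245:400].sum(), "mug/spoon",g[215:280,105:175].sum(),"pan",g[210:250,440:512].sum())
E
```

```text
shift mm [ 35.5 208.7 -62.9]
shift mm [35.  -2.6  1.6]
11.0167 [ 0.4777 -0.0205  0.23  ] [ 0.27  0.81 -1.03] 0.00032819892053288774
DL [247.33823529 234.10294118]
DR [306.59090909 238.3030303 ]
RR [313.03333333 206.11666667]
dial 0 rest of table below pads 1566 mug/spoon 808 pan 0
```

The change at the mug is probably the arm's shadow, but I'll check it in one picture.

```bash
python3 - <<'E'
from plant import r, eyes
from h import *
S=eyes.read_camera("scene");d0=cv2.imread("pics/scene0.png")
f=lambda i:i[200:400,40:380]
cv2.imwrite("pics/f.png",cv2.resize(np.vstack([f(d0),f(S["img"])]),None,fx=1.5,fy=1.5))
E
```

```text
(no output)
```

View pics/f.png

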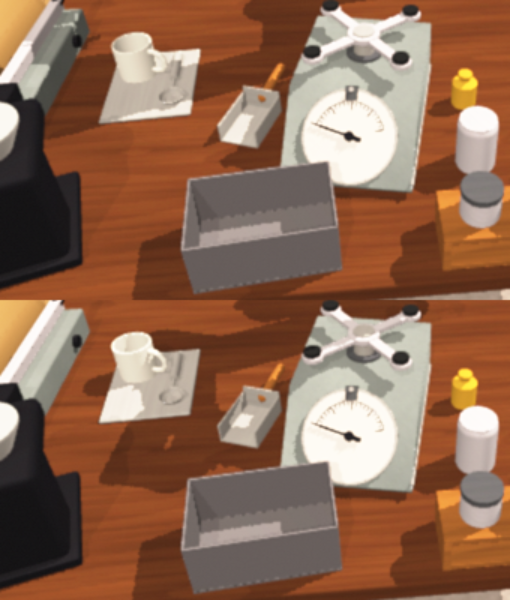

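The before and after views show everything in place, with only the shadows changed: mug at (133,57) and (133,357), scoop and weight unmoved, pointer at zero. Handing in.

```bash
python3 -c "
from plant import r, eyes
print(r.hand_in())"
```

```text
the job is handed in; nothing more can be done
None
```

I pressed the dial-side left pad and then the rear right pad with the closed fingertips, and handed the job in at about 11 s. No verdict was reported.

- **Presses:** each went to about 14 mm of travel at roughly 10 N and was held for a second or more. Both times the camera showed the pointer tip within about 1–2 mm of the clip's middle. I then eased off slowly, and the pointer was back at zero between the two presses.
- **Last checks:** the pointer is at zero and the dial picture is identical to the start. The pads I could compare moved less than half a pixel, the other objects look unmoved, and the fingers are 40 mm clear of the pads.
- **Disagreements:**
  - A sideways force of up to 6 N came with each press, but the scale did not slide.
  - The changed pixels by the mug and tray turned out to be only the arm's shadow.

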